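# Find the rocking jar cap and press it home

### The arm

A 6-joint arm with a two-finger parallel gripper is mounted at the origin on the work surface. World frame = base frame: x ahead of the robot, y to its left, z up, the work surface at z = 0. Lengths are in m, angles in rad, forces in N, time in s.
With the tool pointing down it reaches from about 0.4 to 0.925 m from the base axis. Payload 3.4 kg.
Tool frame: the origin (TCP) lies at the very end of the fingers, on their centre line; the grasp point (between the pads) lies manip.grasp_offset behind it (manip.grasp_offset is the distance from the TCP to the grasp point, in m); z points along the fingers, y is the line along which they close (so a half turn about z gives the same grasp; the last joint's range is limited). The gripper opens to 85 mm and grips with 20 to 120 N. Pads are 22 mm wide; open, the fingers measure 114 mm over their backs; the gripper's body (76 mm by 85 mm) begins 54 mm behind the grasp point. The pads swing forward as they close: fully open they stand 13 mm farther back than shut.
Start: joints at [-1.214, 0.307, 1.506, -0, 1.328, -0.073], TCP at [0.24, -0.523, 0.231] pointing down, gripper open.
Joint ranges: [-3.12, 3.12], [-1.05, 2.28], [0.14, 2.33], [-1.42, 4.57], [0.1, 2.73], [-2.68, 2.68]. Speed limits (rad/s): [2.57, 2.57, 3.14, 3.14, 3.14, 3.14].

### API

Orientations are given as a unit quaternion [w, x, y, z].
In Python, from plant import manip gives the robot as it stands.
- The arm moves only by the shell command python3 -m inch 'ROWS' [OPENING] [FORCE]. ROWS is JSON, a list of rows, each a list of 6 numbers: the shift along the tool's x, y, z in mm, then the turn, a rotation vector about the tool's x, y, z in rad. In form: [[tx, ty, tz, rx, ry, rz], ...]. A call has 1 to 8 rows; each row shifts and turns the commanded pose from where the row before left it, along the tool's axes as they then stand; what a row does not reach is not made up. A row lasts 1/12 s, in which the tool goes at most 41.7 mm and 7.16 degrees, less where a joint would pass 70% of its speed; a pose out of reach is approached as far as the arm can. A call with a gripper value outside its range is refused whole. OPENING is the closure in counts, from 0 (fully open) to 255 (shut), set as the call begins (- or left out, the last holds). The fingers move at their own pace and stop on an object; FORCE is the grip in N (left out, the last holds). Time passes only in rows, so rows that do not move let the fingers close. It gives the time, the measured TCP pose, the force, the opening and the grip force at its end, in the units of the state.
- manip.observe(): the state, without advancing time (a new reading comes with each control period).
- manip.get_image(name): name is "scene" or "top" or "wrist"; returns the picture (400x640x3 uint8, red, green, blue); there is no depth.
- manip.get_calibration(name): a dict with "fov_y" (degrees; the focal length in pixels is half the picture's height over the tangent of half this angle, whatever the lens; pixels are square), "cx", "cy" (the principal point, pixels), "dist_coeffs" ([k1, k2, p1, p2, k3] as OpenCV has them; the pictures are not rectified), "position" and "rotation" of the camera in the world. Camera axes: x right, y down, z forward; pixel columns grow to the right and rows downward; lengths in m; the calibration is good to about 2 mm. A picture is of the moment at which its call begins: read the wrist's pose just before it. get_calibration takes no time and is no camera call; for the wrist camera it gives the pose at the moment of the call.
- manip.job_done(): hands the job in; it is judged then, once.
The state is a dict: "time": time; "joints": joint angles; "qvel": joint speeds; "joint_torque": joint torques, N m; "ee_pos": TCP position; "tool_rot": TCP orientation; "contact_force": force on the tool from outside, world axes, zero at the start; "torque": the same for the moment, N m; "opening": finger opening in m; "finger_force": force on a finger pad.
Only numpy, scipy, OpenCV 4.12 (cv2) and the standard library are available. Lean on these libraries where they do the work, as an engineer would, in place of code of your own. Each camera call takes 0.05 s, during which the arm holds its last target. There are 200 camera calls.

### The job

One of the four white jar caps in the wooden rack is not pushed home: it rocks when its edge is pressed. Press lightly near the edges of the caps with a fingertip until you have made the loose one rock, then press that cap firmly down at its middle until it is fully home, and move clear. Press the sound caps only lightly, do not pull any cap up, and leave the spool, the dish and the burnisher where they are.

Things in the scene. Friction and masses are not known exactly. Their poses are not given: they have to be found in the camera images.
- rack: light wooden jar rack, 190 x 190 x 35 mm, fixed to the bench; origin under its centre, z up, sides along its x and y. Four identical clear jars (54 mm wide) stand fixed in it in a 2 x 2 pattern, 90 mm apart, each with an identical white round push-on cap with ribbed side, 60 mm across, 17 mm tall, flat top; 30 mm gaps between the caps
- place_1 (a point): centre of one of the four jar places, level with the rack's top face (35 mm above the bench), z up. The cap's top is a flat disc centred straight above this point, at a height that differs from jar to jar, 37 to 43 mm above this point at the start; height does not tell which cap is loose
- place_2 (a point): centre of one of the four jar places, level with the rack's top face (35 mm above the bench), z up. The cap's top is a flat disc centred straight above this point, at a height that differs from jar to jar, 37 to 43 mm above this point at the start; height does not tell which cap is loose
- place_3 (a point): centre of one of the four jar places, level with the rack's top face (35 mm above the bench), z up. The cap's top is a flat disc centred straight above this point, at a height that differs from jar to jar, 37 to 43 mm above this point at the start; height does not tell which cap is loose
- place_4 (a point): centre of one of the four jar places, level with the rack's top face (35 mm above the bench), z up. The cap's top is a flat disc centred straight above this point, at a height that differs from jar to jar, 37 to 43 mm above this point at the start; height does not tell which cap is loose
- seat (a joint): how far the one loose cap (where it stands is not told) has been pushed down onto its jar, in m: 0 as found, about 0.006 fully home, where it stops on the rim. It stays where it is left. Pushing it down at its middle takes about 18 to 20 N all the way, and the force rises sharply once it is home; presses under 8 N do not move it. Negative: pulled up
- rock_x (a joint): lean of the one loose cap (where it stands is not told) about a level axis, in rad: 0 when level. It leans with a light press of 2 to 3 N near its edge, up to about 0.24 rad in all (the edge goes down some 6 mm, until it meets the jar's rim), and swings back level when let go. Once the cap is fully home it can no longer lean. Axis 1 of 2 at right angles
- rock_y (a joint): lean of the one loose cap (where it stands is not told) about a level axis, in rad: 0 when level. It leans with a light press of 2 to 3 N near its edge, up to about 0.24 rad in all (the edge goes down some 6 mm, until it meets the jar's rim), and swings back level when let go. Once the cap is fully home it can no longer lean. Axis 2 of 2 at right angles
- seal_1 (a joint): push of one of the three sound caps (which of them, and where it stands, is not told) down into its springy seal, in m: 0 at rest, positive down, negative pulled up. About 2.5 N per mm, springs back, does not rock; more than 5 mm (about 12 N) damages it
- seal_2 (a joint): push of one of the three sound caps (which of them, and where it stands, is not told) down into its springy seal, in m: 0 at rest, positive down, negative pulled up. About 2.5 N per mm, springs back, does not rock; more than 5 mm (about 12 N) damages it
- seal_3 (a joint): push of one of the three sound caps (which of them, and where it stands, is not told) down into its springy seal, in m: 0 at rest, positive down, negative pulled up. About 2.5 N per mm, springs back, does not rock; more than 5 mm (about 12 N) damages it
- spool: bystander: loose brown wooden spool, 48 mm across, 30 mm tall, 16 mm hole, standing on the bench beside the rack; origin under its centre
- dish: bystander: loose red open dish with brass findings, 70 x 60 x 22 mm, on the bench beside the rack; origin under its centre
- burnisher: bystander: loose steel burnisher with an orange handle, 160 mm long, 18 mm thick, lying on the bench beyond the rack; origin on the bench under it near its middle, x along it towards the steel end

How it is judged:
On the way:
1. the loose cap, not yet home, is made to rock (leans more than 0.08 rad) (value of joint seat below 0.003 m and (value of joint any of rock_x, rock_y above 0.08 rad or value of joint any of rock_x, rock_y below -0.08 rad)), for 0.05 s.
At the end, for the whole second after the job is handed in: the loose cap is down at least 4.5 of its 6 mm and level within 0.04 rad, the sound caps rest as they were (within 1 mm), and the spool, dish and burnisher are within 10 mm of where they were (value of joint seat above 0.0045 m and value of joint rock_x between -0.04 and 0.04 rad and value of joint rock_y between -0.04 and 0.04 rad and value of joint seal_1 between -0.001 and 0.001 m and value of joint seal_2 between -0.001 and 0.001 m and value of joint seal_3 between -0.001 and 0.001 m and distance of each of spool, dish, burnisher from where it was at the start of the episode below 0.01 m); the robot touches nothing.
It fails at once if a sound cap is pressed hard: more than 5 mm (about 12 N) into its seal (value of joint any of seal_1, seal_2, seal_3 above 0.005 m).
It fails at once if a cap is pulled up by more than 2 mm (value of joint any of seal_1, seal_2, seal_3, seat below -0.002 m).
It fails at once if a bystander is moved more than 10 mm (distance of any of spool, dish, burnisher from where it was at the start of the episode above 0.01 m).
It also fails if it takes over 51 s, if anything falls off the work surface, if the arm or the gripper's body presses on something with over 40 N, if the wrist force passes 120 N, or if a joint passes its speed limit or range.

## Working session

There is one attempt and no reset: what is moved stays moved. The work goes in short steps, Python scripts to look and compute and a shell command to move; the robot and the scene stay as the last step left them, time stands still between calls to the robot, and variables do not carry over. Pictures are saved under pics/ and viewed, at most 10 in all, crops included, and the job is handed in when it is done.

```bash
mkdir -p pics; python3 - <<'E'
from plant import manip
import cv2
s=manip.observe();print({k:s[k] for k in("time","ee_pos","tool_rot","contact_force","opening")},manip.grasp_offset)
for n in("top","scene"):
    c=manip.get_calibration(n);print(n,c)
    cv2.imwrite(f"pics/{n}0.png",manip.get_image(n)[:,:,::-1])
E
```

```text
{'time': 0.0, 'ee_pos': array([ 0.23933311, -0.52208197,  0.23037134]), 'tool_rot': array([-1.01224342e-03,  9.76999617e-01,  2.13238612e-01, -1.35535350e-04]), 'contact_force': array([ 0.17956335, -0.22097282, -0.25318991]), 'opening': 0.08541307368331716} 0.0187
top {'fov_y': 57.87696045728685, 'cx': 318.281154163952, 'cy': 190.95223426766043, 'dist_coeffs': array([-0.08279757,  0.        ,  0.        ,  0.        ,  0.        ]), 'position': array([0.47198782, 0.04468445, 0.76296208]), 'rotation': array([-0.07259644,  0.70445975, -0.70300929,  0.06514722])}
scene {'fov_y': 54.3556514239488, 'cx': 321.47909173853907, 'cy': 193.705965680897, 'dist_coeffs': array([-0.03446546,  0.        ,  0.        ,  0.        ,  0.        ]), 'position': array([ 0.77915178, -0.35329427,  0.7044158 ]), 'rotation': array([-0.29033667,  0.9356612 ,  0.1910239 , -0.06125857])}
```

View pics/top0.png

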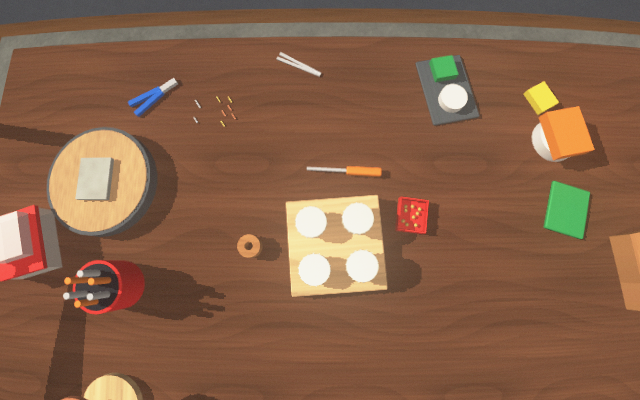

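View pics/scene0.png

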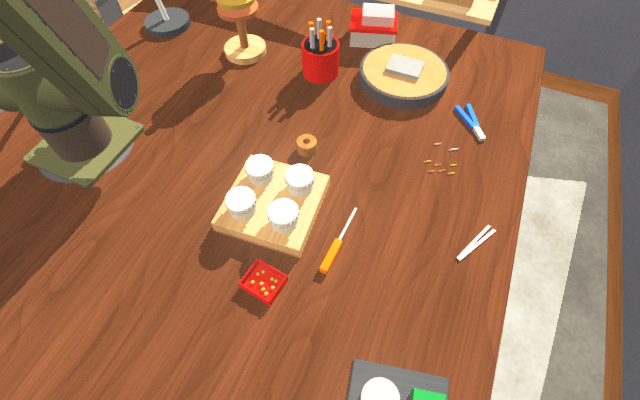

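The top view shows the rack at centre (336,245). Its caps are near (311,222), (358,219), (362,267) and (314,270), with the spool at (249,246), the dish at (413,215) and the burnisher at (345,171). The scene view matches this layout.

```bash
cat >h.py <<'E'
from plant import manip
import cv2,numpy as np
from scipy.spatial.transform import Rotation as R
def K(c):
    f=200/np.tan(np.radians(c["fov_y"]/2));return np.array([[f,0,c["cx"]],[0,f,c["cy"]],[0,0,1]])
def rot(q): return R.from_quat(np.roll(q,-1))
def ray(c,uv):
    p=cv2.undistortPoints(np.array([[uv]],float),K(c),c["dist_coeffs"])[0,0]
    return rot(c["rotation"]).apply([*p,1])
def onz(c,uv,z):
    d=ray(c,uv);o=np.array(c["position"]);return o+d*(z-o[2])/d[2]
E
python3 - <<'E'
from h import *
t=cv2.imread("pics/top0.png");c=manip.get_calibration("top")
m=(t.min(2)>170).astype(np.uint8)
n,l,st,ce=cv2.connectedComponentsWithStats(m)
for i in range(1,n):
    if st[i,4]>300 and 280<ce[i][0]<390 and 190<ce[i][1]<300: print(ce[i].round(1),st[i],onz(c,ce[i],.075).round(4))
for n,uv in dict(spool=(249,246),dish=(413,215),b1=(308,169),b2=(382,172)).items(): print(n,onz(c,uv,.02).round(3))
for uv in((286,202),(379,196),(387,290),(292,296)):print("rack",onz(c,uv,.035).round(4))
s=cv2.imread("pics/scene0.png")
cv2.imwrite("pics/crop.png",np.hstack([cv2.resize(t[190:300,280:390],(396,396),interpolation=2),cv2.resize(s[140:250,220:330],(396,396),interpolation=2)]))
E
```

```text
[357.3 217.7] [342 202  32  33 808] [ 0.5558 -0.0227  0.075 ]
[309.9 222.1] [291 205  36  37 845] [0.5474 0.0681 0.075 ]
[361.7 265.4] [345 249  34  34 855] [ 0.4661 -0.0294  0.075 ]
[313.7 269.2] [298 252  32  35 845] [0.4591 0.0603 0.075 ]
spool [0.504 0.194 0.02 ]
dish [ 0.568 -0.144  0.02 ]
b1 [0.666 0.075 0.02 ]
b2 [ 0.66  -0.082  0.02 ]
rack [0.5928 0.1185 0.035 ]
rack [ 0.6054 -0.0717  0.035 ]
rack [ 0.4181 -0.0827  0.035 ]
rack [0.4064 0.1034 0.035 ]
```

View pics/crop.png

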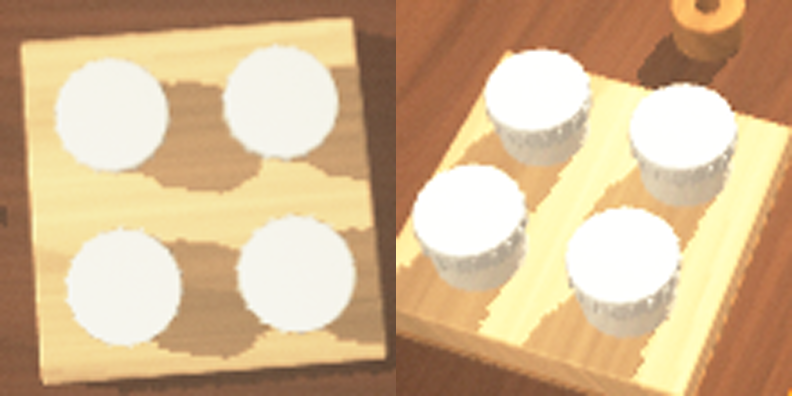

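```bash
cat >>h.py <<'E'
def go(p,yaw=None):
    "tool-frame shift in mm and turn needed to reach p"
    s=manip.observe();r=rot(s["tool_rot"])
    out=(r.inv().apply(np.array(p)-s["ee_pos"])*1000).round(1)
    if yaw is not None:
        t=R.from_matrix(np.array([[np.cos(yaw),np.sin(yaw),0],[np.sin(yaw),-np.cos(yaw),0],[0,0,-1]]).T)
        out=out,(r.inv()*t).as_rotvec().round(3)
    return out
E
python3 - <<'E'
from h import *
c=manip.get_calibration("top")
px=np.array([(111.5,115),(280.5,101.5),(124,287),(296.5,273)])/3.6+[279.6,189.6]
P=np.array([onz(c,u,.075)[:2] for u in px]);print(P.round(4))
M=45e-3*np.array([(1,1),(1,-1),(-1,1),(-1,-1)])
ctr=P.mean(0);Q=P-ctr
a=np.arctan2((M[:,0]*Q[:,1]-M[:,1]*Q[:,0]).sum(),(M*Q).sum())
F=M@np.array([[np.cos(a),np.sin(a)],[-np.sin(a),np.cos(a)]])+ctr
print(ctr,a,F.round(4),(np.linalg.norm(Q,axis=1)).round(4))
ux=np.array([np.cos(a),np.sin(a)])
e=F+.027*np.sign(M[:,:1])*ux;print("edges",e.round(4))
print(go([*e[3],.2],a))
E
```

```text
[[ 0.5484  0.0667]
 [ 0.5557 -0.023 ]
 [ 0.4588  0.0596]
 [ 0.4661 -0.0299]]
[0.50727027 0.0183616 ] 0.0796291589266506 [[ 0.5485  0.0668]
 [ 0.5557 -0.0229]
 [ 0.4588  0.0596]
 [ 0.466  -0.0301]] [0.0635 0.0637 0.0636 0.0634]
edges [[ 0.5755  0.0689]
 [ 0.5826 -0.0208]
 [ 0.4319  0.0575]
 [ 0.4391 -0.0322]]
(array([ 385.7, -362.1,   31.2]), array([-0.002,  0.   ,  0.35 ]))
```

```bash
python3 -m inch '[[28,-26,0,0,0,0],[28,-26,0,0,0,0],[28,-26,0,0,0,0],[28,-26,0,0,0,0],[28,-26,0,0,0,0],[28,-26,0,0,0,0],[28,-26,0,0,0,0],[0,0,0,0,0,0]]' 255 20
python3 -m inch '[[28,-26,0,0,0,0],[28,-26,0,0,0,0],[28,-26,0,0,0,0],[28,-26,0,0,0,0],[0,0,0,0,0,0.117],[0,0,0,0,0,0.117],[0,0,0,0,0,0.117],[0,0,0,0,0,0]]'
python3 -c "
from h import *
print(go([.4391,-.0322,.2],.0796),manip.observe()['contact_force'])"
```

```text
time: 0.77
ee_pos: [0.3425, -0.2688, 0.2308]
tool_rot: [-0.003, 0.976, 0.216, 0.0]
contact_force: [0.1, 0.3, -0.1]
opening: 0.0002
finger_force: 0.0
time: 1.43
ee_pos: [0.4003, -0.1341, 0.231]
tool_rot: [-0.0, 0.999, 0.039, -0.0]
contact_force: [-0.1, 0.1, -0.3]
opening: 0.0002
finger_force: 0.0
(array([ 46.6, -98.6,  31. ]), array([-0.   ,  0.001, -0.002])) [-0.13563402  0.07104955 -0.26454545]
```

```bash
python3 -m inch '[[12,-25,0,0,0,0],[12,-25,0,0,0,0],[12,-25,0,0,0,0],[11,-24,0,0,0,0],[0,0,30,0,0,0],[0,0,30,0,0,0],[0,0,30,0,0,0],[0,0,0,0,0,0]]'
python3 - <<'E'
from h import *
print(go([.4391,-.0322,.085],.0796))
t=manip.get_image("top")[:,:,::-1];s=manip.get_image("scene")[:,:,::-1]
cv2.imwrite("pics/c2.png",np.hstack([cv2.resize(t[190:300,280:390],(396,396)),cv2.resize(s[140:250,200:310],(396,396))]))
E
```

```text
time: 2.1
ee_pos: [0.4351, -0.0315, 0.1368]
tool_rot: [-0.001, 0.999, 0.041, -0.005]
contact_force: [-1.5, 0.7, -0.2]
opening: 0.0001
finger_force: 0.0
(array([ 4.5,  1.2, 51.8]), array([-0.003,  0.01 ,  0.002]))
```

View pics/c2.png

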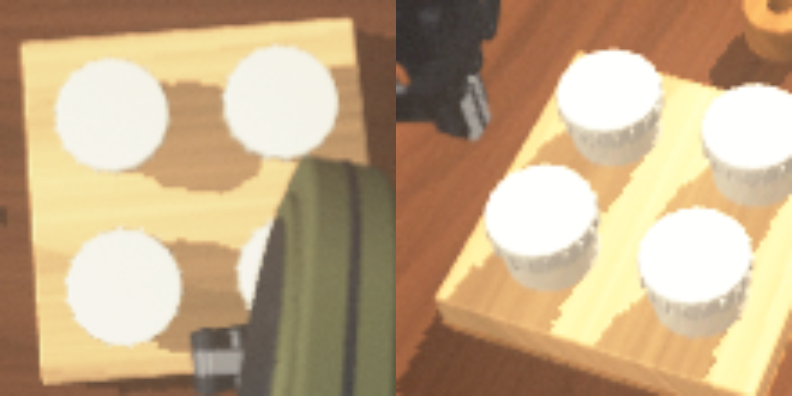

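The shut fingers are above the near edge of the near-right cap, and nothing is in the way. I'll lower.

```bash
python3 -m inch '[[2,0,17,0,0,0],[0,0,17,0,0,0],[0,0,16,0,0,0],[0,0,0,0,0,0],[0,0,0,0,0,0]]'
python3 -c "
from h import *
print(go([.4391,-.0322,.081],.0796))"
```

```text
time: 2.62
ee_pos: [0.4423, -0.0323, 0.0925]
tool_rot: [0.0, 0.999, 0.04, 0.001]
contact_force: [-0.1, -1.0, -0.4]
opening: 0.0003
finger_force: 0.0
(array([-3.2, -0.4, 11.4]), array([ 0.   , -0.001, -0.001]))
```

```bash
python3 -m inch '[[-3,0,6,0,0,0],[0,0,6,0,0,0],[0,0,0,0,0,0]]'
python3 -m inch '[[0,0,1,0,0,0],[0,0,1,0,0,0],[0,0,0,0,0,0]]'
```

```text
time: 2.87
ee_pos: [0.4382, -0.0321, 0.0793]
tool_rot: [-0.0, 0.999, 0.039, 0.0]
contact_force: [0.1, -0.3, -0.6]
opening: -0.0001
finger_force: 0.0
time: 3.12
ee_pos: [0.4386, -0.0321, 0.0774]
tool_rot: [0.0, 0.999, 0.039, 0.0]
contact_force: [-0.6, -0.1, -0.8]
opening: -0.0003
finger_force: 0.0
```

```bash
for i in 1 2; do python3 -m inch '[[0,0,1,0,0,0],[0,0,0,0,0,0]]' | grep -E "pos|force"; done
```

```text
ee_pos: [0.4387, -0.0321, 0.0764]
contact_force: [-0.3, -0.2, 1.3]
finger_force: 0.9
ee_pos: [0.4386, -0.0321, 0.0755]
contact_force: [-0.2, -0.4, 3.8]
finger_force: 2.0
```

```bash
python3 -m inch '[[0,0,1,0,0,0],[0,0,0,0,0,0]]' | grep -E "pos|force"
python3 -c "
from h import *
s=manip.get_image('scene')[:,:,::-1];cv2.imwrite('pics/p1.png',cv2.resize(s[140:250,200:310],(396,396)))"
```

```text
ee_pos: [0.4386, -0.0321, 0.0745]
contact_force: [-0.9, 0.4, 5.4]
finger_force: 3.1
```

```bash
python3 -m inch '[[0,0,-7,0,0,0],[0,-22,0,0,0,0],[0,-23,0,0,0,0],[0,-23,0,0,0,0],[0,-22,0,0,0,0],[0,0,0,0,0,0],[0,0,0,0,0,0],[0,0,0,0,0,0]]'
python3 -c "
from h import *
print(go([.4319,.0575,.08],.0796))"
```

```text
time: 4.33
ee_pos: [0.4314, 0.0574, 0.0814]
tool_rot: [0.0, 0.999, 0.04, 0.0]
contact_force: [-0.1, -0.2, 0.4]
opening: -0.0003
finger_force: 0.0
(array([ 0.5, -0. ,  1.4]), array([ 0., -0.,  0.]))
```

View pics/p1.png

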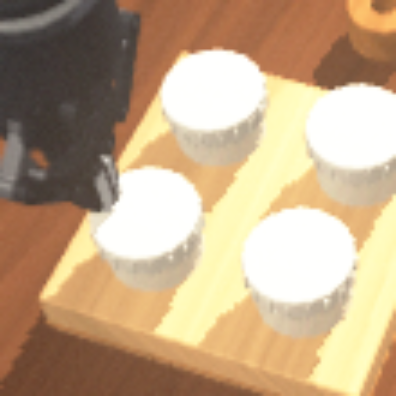

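The fingertip rests on the left edge of the near-right cap (at about (105,200) in the crop). That cap still looks level, so it is probably sound. Next is the near-left cap.

```bash
python3 -m inch '[[0,0,2,0,0,0],[0,0,0,0,0,0]]' | grep -E "pos|force"; for i in 1 2; do python3 -m inch '[[0,0,1,0,0,0],[0,0,0,0,0,0]]' | grep -E "pos|force"; done
```

```text
ee_pos: [0.4313, 0.0569, 0.0791]
contact_force: [-0.1, 0.6, -0.8]
finger_force: 0.0
ee_pos: [0.4313, 0.0571, 0.0781]
contact_force: [-0.1, 0.3, 0.3]
finger_force: 0.0
ee_pos: [0.4313, 0.0574, 0.0771]
contact_force: [-0.6, -0.5, -0.3]
finger_force: 0.0
```

```bash
for i in 1 2 3; do python3 -m inch '[[0,0,1,0,0,0],[0,0,0,0,0,0]]' | grep -E "pos|force"; done
```

```text
ee_pos: [0.4313, 0.0576, 0.0762]
contact_force: [0.5, 0.4, 0.1]
finger_force: 0.0
ee_pos: [0.4313, 0.0577, 0.0752]
contact_force: [0.3, -0.3, 0.0]
finger_force: 0.0
ee_pos: [0.4313, 0.0577, 0.0742]
contact_force: [0.3, -0.1, 0.1]
finger_force: 0.0
```

```bash
for i in 1 2 3; do python3 -m inch '[[0,0,1,0,0,0],[0,0,0,0,0,0]]' | grep -E "pos|force"; done
```

```text
ee_pos: [0.4313, 0.0577, 0.0732]
contact_force: [-0.0, -0.7, 1.4]
finger_force: 0.4
ee_pos: [0.4311, 0.0577, 0.0722]
contact_force: [-0.5, 0.3, 2.3]
finger_force: 0.8
ee_pos: [0.4311, 0.0576, 0.0712]
contact_force: [-0.7, 0.9, 2.3]
finger_force: 1.2
```

Near-right gave 2.5 N/mm and this cap gives about 0.9 N/mm, so this looks like the loose one. I'll lean it a little further and check by image.

```bash
python3 -m inch '[[0,0,1,0,0,0],[0,0,0,0,0,0]]' | grep -E "pos|force";python3 -m inch '[[0,0,0.5,0,0,0],[0,0,0,0,0,0]]' | grep -E "pos|force"
python3 -c "
from h import *
s=manip.get_image('scene')[:,:,::-1];t=cv2.imread('pics/scene0.png');cv2.imwrite('pics/p2.png',np.hstack([cv2.resize(x[140:250,220:330],(396,396)) for x in(t,s)]))"
```

```text
ee_pos: [0.431, 0.0576, 0.0702]
contact_force: [-1.4, -0.2, 2.8]
finger_force: 1.6
ee_pos: [0.431, 0.0576, 0.0698]
contact_force: [-1.9, 0.2, 4.3]
finger_force: 2.0
```

View pics/p2.png

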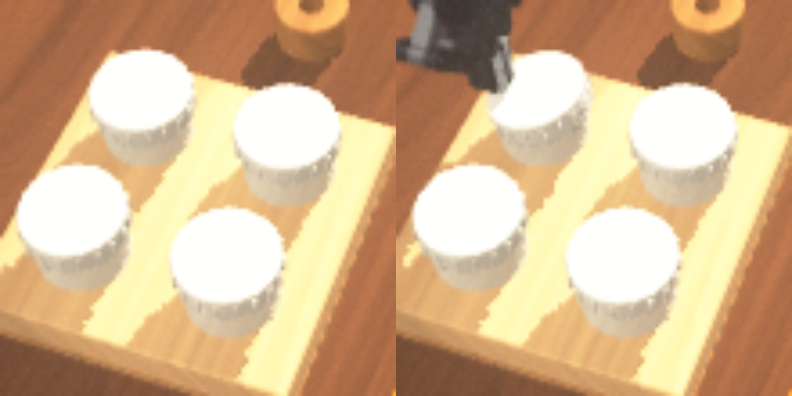

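The right crop shows the near-left cap (545,105) clearly leaning towards the fingertip, so it is the loose one. Now I'll lift and move to its centre.

```bash
python3 -m inch '[[0,0,-5,0,0,0],[0,0,-5,0,0,0],[14,0,0,0,0,0],[13,0,0,0,0,0],[0,0,0,0,0,0],[0,0,0,0,0,0]]'
python3 -c "
from h import *
print(go([.4588,.0596,.076],.0796))"
```

```text
time: 6.72
ee_pos: [0.4593, 0.0598, 0.0802]
tool_rot: [0.0, 0.999, 0.039, 0.001]
contact_force: [-0.6, 0.5, 0.3]
opening: 0.0001
finger_force: 0.0
(array([-0.5,  0.1,  4.2]), array([ 0.   , -0.001, -0.001]))
```

```bash
python3 -m inch '[[0,0,3,0,0,0],[0,0,2,0,0,0],[0,0,1,0,0,0],[0,0,0,0,0,0]]' 255 60| grep -E "pos|force"; for i in 1 2 3; do python3 -m inch '[[0,0,1,0,0,0],[0,0,0,0,0,0]]' | grep -E "pos|force"; done
```

```text
ee_pos: [0.4571, 0.0597, 0.0743]
contact_force: [-2.0, -0.2, 7.7]
finger_force: 4.0
ee_pos: [0.4571, 0.0597, 0.0738]
contact_force: [-3.5, -0.6, 13.0]
finger_force: 6.8
ee_pos: [0.4572, 0.0597, 0.0731]
contact_force: [-5.0, 0.3, 16.3]
finger_force: 8.1
ee_pos: [0.4572, 0.0597, 0.0721]
contact_force: [-4.8, -0.5, 17.4]
finger_force: 8.7
```

Sliding at about 17 N, as expected. I'll continue until the force rises.

```bash
for i in 1 2 3 4; do python3 -m inch '[[0,0,1,0,0,0],[0,0,0,0,0,0]]' | grep -E "pos|force"; done
```

```text
ee_pos: [0.4572, 0.0597, 0.0712]
contact_force: [-4.6, -0.4, 17.6]
finger_force: 8.9
ee_pos: [0.4572, 0.0597, 0.0702]
contact_force: [-3.9, -0.2, 17.9]
finger_force: 9.0
ee_pos: [0.4572, 0.0597, 0.0692]
contact_force: [-3.7, -0.1, 18.9]
finger_force: 9.1
ee_pos: [0.4572, 0.0597, 0.0682]
contact_force: [-3.9, -0.1, 18.6]
finger_force: 9.1
```

```bash
for i in 1 2; do python3 -m inch '[[0,0,1,0,0,0],[0,0,0,0,0,0]]' | grep -E "pos|force"; done
```

```text
ee_pos: [0.4572, 0.0597, 0.0679]
contact_force: [-6.0, -0.2, 26.7]
finger_force: 12.9
ee_pos: [0.4572, 0.0597, 0.0678]
contact_force: [-7.7, -0.9, 34.4]
finger_force: 17.4
```

Home: the force rises sharply at z=0.0678, about 6 mm down. Moving clear.

```bash
python3 -m inch '[[0,0,-4,0,0,0],[0,0,-10,0,0,0],[0,0,-25,0,0,0],[0,0,-30,0,0,0],[0,0,-30,0,0,0],[0,0,0,0,0,0],[0,0,0,0,0,0],[0,0,0,0,0,0]]'
python3 -c "
from h import *
s=manip.get_image('scene')[:,:,::-1];t=cv2.imread('pics/scene0.png');cv2.imwrite('pics/p3.png',np.hstack([cv2.resize(x[140:250,220:330],(396,396)) for x in(t,s)]))"
```

```text
time: 9.22
ee_pos: [0.4571, 0.0597, 0.1632]
tool_rot: [-0.0, 0.999, 0.039, -0.001]
contact_force: [-0.9, -0.0, 0.2]
opening: 0.0002
finger_force: 0.0
```

View pics/p3.png

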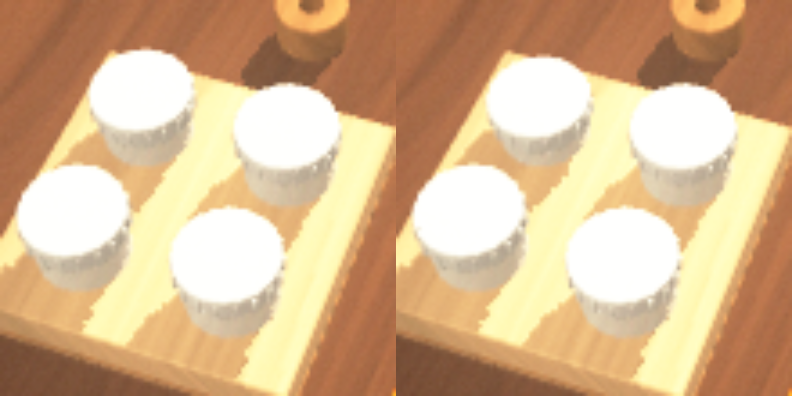

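The near-left cap (540,95) is now level and lower than before. The other caps and the spool are unchanged.

```bash
python3 -c "
from plant import manip
print(manip.job_done())"
```

```text
the job is handed in; nothing more can be done
None
```

The loose cap was the near-left one (near the robot, on its left): a light edge press made it rock, then I pressed it about 6 mm down at its middle until it was home, moved clear and handed the job in at about 9 s (verdict not shown).

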